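# Put the work lamp's battery stick on charge

## Task

Take the empty (orange) battery stick from the wooden rack and put it on charge: slip its flat end under the hood of the charger and push it back against the spring contact, then press its button end down past the nose of the catch until it lies level in the rests and is held. Do it gently, without driving the spring contact to its stop or forcing the stick, and leave the blue stick and the other things on the bench alone.

Things in the scene. Friction and masses are not known exactly. Their poses are not given: they have to be found in the camera images.
- orange_stick: the empty battery stick: orange sleeve, black band near one end, a round rod 30 mm in diameter, 110 mm long, 0.19 to 0.31 kg. The end by the black band bears a steel button 10 mm wide, 2 mm tall; the other is plain (flat end). Origin on the axis midway between the end faces; x along the axis to the button end. It lies level in the rack, axis 31 mm up; grip it across, in its middle 40 mm
- orange_stick_button_end (a point): centre of the orange stick's button-end face, 55 mm from its middle (the button stands 2 mm beyond)
- orange_stick_flat_end (a point): centre of the orange stick's flat end face, 55 mm from its middle
- blue_stick: charged stick of the same size, blue sleeve, in the other place of the rack; it stays there. Origin and axes as for the orange one
- rack: wooden rack, fixed, base 90 x 146 x 10 mm. Origin in the middle of the underside, x along the sticks, z up. V-shaped rests at x = -33 and +33 mm carry two parallel sticks at y = -42 and +42 mm; between the rests it is open for fingers down to 10 mm above the bench
- charger: charger's bare steel mounting plate, fixed, 206 x 86 x 3 mm. Origin in the middle of the underside; x from hood end to catch end, z up. The grey-black cradle on it is clamped in slotted holes: it sits up to 6 mm to either side along x of its middle place, differently each time and not measured. All x below are for the middle place. Seated, the stick's axis is at y = 0, z = 34 mm, its middle at x = 6.5 mm
- charger_hood_end (a point): top of the plate's stop at the hood end, x = -95, y = 0, z = 8 mm in the plate's frame. The cradle's hood has its mouth at x = -43, inside 34 mm wide, floor at z = 16.5, roof at 58.5 mm (top 63.5); black flared cheeks lead in. Inside it the domed brass spring contact stands at x = -45, z = 34 mm. The stick fits in tilted up to 22 degrees, button end up
- charger_catch_end (a point): top of the plate's stop at the catch end, x = 95, y = 0, z = 8 mm. The catch: a wall with its face at x = 63.5 mm and top at z = 58 mm; a black nose 18 mm wide overhangs it by 6.5 mm, underside at z = 50.5, tip 2.5 mm thick, bevelled up to the wall. Seated, the button meets the wall and the end face sits 4.5 mm under the nose. To clear the nose the stick needs a tilt of about 20 degrees
- contact (a joint): how far the spring contact is pushed in, m: 0 untouched, 0.0035 by a seated stick; about 0.010 is needed for the stick to pass the nose; its stop at 0.012 must not be reached (keep below 0.0115). It pushes back with 1.5 N at 0 and 1.5 N more per mm (16.5 N at 0.010, 19 N at 0.0115). The V-shaped rests at x = -24 and +45 mm carry the stick; between them it is open for fingers down to z = 17 mm
- carton: small orange carton lying flat, 62 x 98 x 38 mm, bystander; origin in the middle of the underside
- marker: white felt marker with a black cap lying flat, 18 x 134 x 18 mm, bystander; origin in the middle of the underside
Mind the look-alikes: they are no part of the job. Of the things shaped like the orange_stick, the orange one is meant.

How it is judged:
On the way:
1. the flat end pushes the spring contact in by 3 mm or more while the button end is still up above the nose of the catch (value of joint contact above 0.003 m and x of orange_stick_flat_end in the frame of charger below -0.037 m and z of orange_stick_button_end in the frame of charger above 0.053 m), for 0.1 s.
At the end, for the whole second after the job is handed in: The orange stick lies at rest in the cradle, flat end at the hood, button end down under the nose: its ends within 2.5 mm (button) and 4 mm (flat) of 34 mm height and 3 mm of the centre line, the spring contact held in by 2 to 5.5 mm; the blue stick is still in the rack (x of orange_stick_button_end in the frame of charger above 0.051 m and x of orange_stick_flat_end in the frame of charger below -0.037 m and z of orange_stick_button_end in the frame of charger between 0.0315 and 0.0365 m and z of orange_stick_flat_end in the frame of charger below 0.038 m and y of orange_stick_button_end in the frame of charger between -0.003 and 0.003 m and y of orange_stick_flat_end in the frame of charger between -0.003 and 0.003 m and value of joint contact between 0.002 and 0.0055 m and linear speed of orange_stick below 0.02 m/s and distance between blue_stick and rack below 0.065 m); the robot touches nothing.
It fails at once if the spring contact is driven to its stop (pushed in more than 11.5 mm) (value of joint contact above 0.0115 m).
It fails at once if the orange stick is pressed against the charger with more than 42 N in all (spring contact, rests and catch added up) (contact force between orange_stick and charger above 42 N).
It fails at once if the arm or gripper bears on the charger with more than 10 N (contact force between any of the fingers, the arm and charger above 10 N).
It fails at once if the blue stick is moved more than 10 mm (distance of blue_stick from where it was at the start of the episode above 0.01 m).
It fails at once if the carton or the marker is moved more than 20 mm (distance of any of carton, marker from where it was at the start of the episode above 0.02 m).
It also fails if it takes over 58 s, if anything falls off the work surface, if the arm or the gripper's body presses on something with over 40 N, if the wrist force passes 120 N, or if a joint passes its speed limit or range.

## Robot

A 6-joint arm with a two-finger parallel gripper is mounted at the origin on the work surface; the furniture and walls round the work are solid. World frame = base frame: x ahead of the robot, y to its left, z up, the work surface at z = 0. Lengths are in m, angles in rad, forces in N, time in s.
With the tool pointing down it reaches from about 0.35 to 0.85 m from the base axis. Payload 8.1 kg.
Tool frame: the origin (TCP) lies between the finger pads; the fingertips stand 14 mm ahead of it and the grasp point (between the pads) lies 5 mm behind it (ctrl.nose_length is the distance from the TCP to the fingertips, in m); z points along the fingers, y is the line along which they close (so a half turn about z gives the same grasp; the last joint's range is limited). The gripper opens to 85 mm and grips with 20 to 120 N. Pads are 22 mm wide; open, the fingers measure 114 mm over their backs; the gripper's body (76 mm by 85 mm) begins 54 mm behind the grasp point. The pads swing forward as they close: fully open they stand 13 mm farther back than shut.
Start: joints at [-1.352, 0.13, 1.488, -0, 1.523, -0.085], TCP at [0.18, -0.573, 0.245] pointing down, gripper open.
Joint ranges: [-2.96, 2.96], [-0.89, 2.26], [0.02, 2.5], [-1.34, 4.48], [0, 2.73], [-2.66, 2.66]. Speed limits (rad/s): [2.39, 2.39, 2.79, 3.14, 3.14, 3.14].

## Interface

Orientations are given as [roll, pitch, yaw] about the fixed x, y, z axes, in that order (R = Rz(yaw) Ry(pitch) Rx(roll)).
In Python, from rig import ctrl gives the robot as it stands.
- The arm moves only by the tool send_rows, never from a script. Its argument "deltas" is a list of rows, each a list of 2 entries, a list of its own where there are three numbers: the shift along the tool's x, y, z in m, then the turn, a rotation vector about the tool's x, y, z in degrees. A call has 1 to 20 rows; each row shifts and turns the commanded pose from where the row before left it, along the tool's axes as they then stand; what a row does not reach is not made up. A row lasts 1/8 s, in which the tool goes at most 62.5 mm and 10.7 degrees, less where a joint would pass 70% of its speed; a pose out of reach is approached as far as the arm can. A call with a gripper value outside its range is refused whole. "grip" is the finger opening in m, from 0 to 0.0854, set as the call begins (left out, the last holds). The fingers move at their own pace and stop on an object; "grip_force" is the grip in N (left out, the last holds). Time passes only in rows, so rows that do not move let the fingers close. It gives the time, the measured TCP pose, the force, the opening and the grip force at its end, in the units of the state.
- ctrl.state(): the state, without advancing time (a new reading comes with each control period).
- ctrl.read_camera(name): name is "side" or "top" or "wrist"; returns a dict with "frame" (420x560x3 uint8, blue, green, red), "K" (3x3 intrinsics, pixels), "R" (3x3) and "t" (3): a world point X has camera coordinates R X + t. Camera axes: x right, y down, z forward; pixel columns grow to the right and rows downward; lengths in m; the calibration is good to about 2 mm. The wrist camera is an equidistant fisheye: a pixel r from the principal point sees the ray r / f radians off the axis. A picture is of the moment at which its call begins. There is no depth.
- ctrl.close_job(): hands the job in; it is judged then, once.
The state is a dict: "time_s": time; "qpos": joint angles; "joint_velocities": joint speeds; "joint_efforts": joint torques, N m; "ee_pos": TCP position; "eef_rot": TCP orientation; "force": force on the tool from outside, world axes, zero at the start; "ft_torque": the same for the moment, N m; "grip_width": finger opening in m; "finger_force": force on a finger pad.
Only numpy, scipy, OpenCV 4.12 (cv2) and the standard library are available. Lean on these libraries where they do the work, as an engineer would, in place of code of your own. Each camera call takes 0.05 s, during which the arm holds its last target. There are 200 camera calls.

## Working session

There is one attempt and no reset: what is moved stays moved. The work goes in short steps, Python scripts to look and compute and a tool call to move; the robot and the scene stay as the last step left them, time stands still between calls to the robot, and variables do not carry over. Pictures are saved under pics/ and viewed, at most 10 in all, crops included, and the job is handed in when it is done.

Besides the shell and the picture viewer there is one more tool, called after ">>>" as name([rows], argument=value, ...), one row to a line, values as JSON. send_rows: Moves the arm, as the interface text tells. Its arguments: {"type":"object","properties":{"deltas":{"type":"array"},"grip":{"type":"number"},"grip_force":{"type":"number"}},"required":["deltas"]}

```bash
mkdir -p pics; ls; python3 - <<'E'
from rig import ctrl
import cv2, numpy as np
for n in ("top","side"):
    d=ctrl.read_camera(n); cv2.imwrite(f"pics/{n}0.png",d["frame"]); print(n,d["K"].round(1).tolist(),d["R"].round(3).tolist(),d["t"].round(3).tolist())
s=ctrl.state(); print(s)
E
```

```text
pics
top [[421.8, 0.0, 282.1], [0.0, 421.8, 209.2], [0.0, 0.0, 1.0]] [[-0.01, -1.0, 0.021], [-0.999, 0.009, -0.047], [0.047, -0.022, -0.999]] [0.079, 0.37, 1.306]
side [[431.5, 0.0, 276.6], [0.0, 431.5, 209.1], [0.0, 0.0, 1.0]] [[1.0, 0.016, 0.015], [0.021, -0.555, -0.832], [-0.005, 0.832, -0.555]] [-0.393, 0.092, 1.234]
{'time_s': 0.1, 'qpos': array([-1.35237318e+00,  1.31079385e-01,  1.48916291e+00,  3.59233858e-05,
        1.52301751e+00, -8.53833208e-02]), 'joint_velocities': array([ 7.86241981e-04, -3.28613023e-03, -3.61320114e-03,  9.54886657e-04,
        4.13438054e-04,  9.05131010e-05]), 'joint_efforts': array([ 1.78765324e-03, -5.70946276e+01, -5.01942945e+01, -9.59006093e-05,
        7.99911650e-03,  3.25895513e-06]), 'ee_pos': array([ 0.17943308, -0.57204734,  0.24435716]), 'eef_rot': array([-3.13993464e+00, -1.77922353e-04,  3.03804573e-01]), 'force': array([-0.23544467, -0.47212592, -0.27446715]), 'ft_torque': array([ 0.02100433,  0.07333622, -0.03567916]), 'finger_force': 0.0, 'grip_width': 0.08524380072399067}
```

View pics/top0.png

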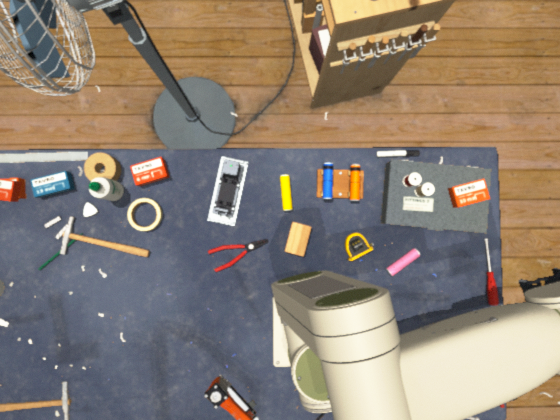

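View pics/side0.png

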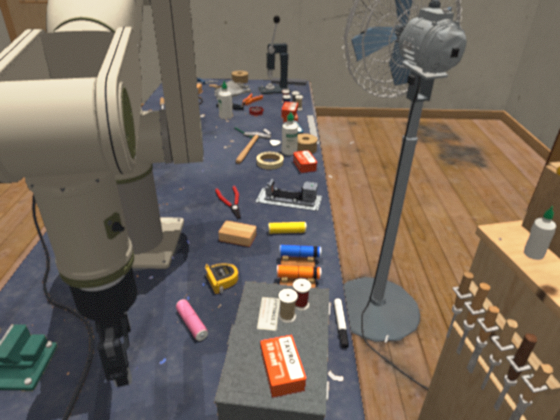

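Top view: the orange stick in the rack is at about (355,182), blue at (328,181) and the charger at (228,190). The look-alikes are the yellow rod (286,192), loose on the bench, and the pink one (403,262). Only the stick at (355,182) is orange and in the rack. I'll confirm it with an enlarged crop.

```bash
cat > h.py <<'E'
import numpy as np, cv2
def ray(d,u,v):
    R,t,K=map(np.array,(d["R"],d["t"],d["K"])); c=-R.T@t
    return c, R.T@np.linalg.inv(K)@np.array([u,v,1.])
def onz(d,u,v,z):
    c,r=ray(d,u,v); return c+r*(z-c[2])/r[2]
def proj(d,X):
    p=d["K"]@(d["R"]@np.array(X)+d["t"]); return p[:2]/p[2]
E
python3 - <<'E'
from rig import ctrl
import cv2, numpy as np
from h import *
d=ctrl.read_camera("top"); f=d["frame"]
a=cv2.resize(f[150:230,200:300],None,fx=4,fy=4,interpolation=cv2.INTER_CUBIC)
b=cv2.resize(f[150:230,300:400],None,fx=4,fy=4,interpolation=cv2.INTER_CUBIC)
cv2.imwrite("pics/crop1.png",np.hstack([a,b]))
hsv=cv2.cvtColor(f,cv2.COLOR_BGR2HSV)
roi=np.zeros(f.shape[:2],np.uint8); roi[155:210,310:372]=255
for nm,lo,hi in (("orange",(8,200,150),(18,255,255)),("blue",(100,150,80),(125,255,255))):
    m=cv2.inRange(hsv,lo,hi)&roi
    c=max(cv2.findContours(m,0,2)[0],key=cv2.contourArea); r=cv2.minAreaRect(c); print(nm,r)
    P=[onz(d,*q,0.036) for q in cv2.boxPoints(r)]; print(np.round(P,4).tolist())
roi[:]=0; roi[148:232,200:250]=255
m=cv2.inRange(hsv,(0,0,140),(180,60,255))&roi
c=max(cv2.findContours(m,0,2)[0],key=cv2.contourArea); c=cv2.convexHull(c); r=cv2.minAreaRect(c); print("plate",r)
P=np.array([onz(d,*q,0.003) for q in cv2.boxPoints(r)]); print(P.round(4).tolist(),P.mean(0), [np.linalg.norm(P[i]-P[i-1]) for i in range(4)])
E
```

```text
orange ((354.5, 184.5), (27.0, 9.0), 90.0)
[[0.4851, -0.1333, 0.036], [0.4849, -0.1611, 0.036], [0.4018, -0.1595, 0.036], [0.402, -0.1319, 0.036]]
blue ((327.0, 183.0), (28.0, 8.0), 90.0)
[[0.4919, -0.0503, 0.036], [0.4917, -0.0749, 0.036], [0.4055, -0.0736, 0.036], [0.4057, -0.049, 0.036]]
plate ((227.6609649658203, 190.74876403808594), (29.54360008239746, 67.39852142333984), 12.094757080078125)
[[0.3376, 0.3124, 0.003], [0.5438, 0.268, 0.003], [0.5237, 0.1777, 0.003], [0.3175, 0.2228, 0.003]] [0.43067164 0.24522772 0.003     ] [np.float64(0.0918176379326054), np.float64(0.2109692896458266), np.float64(0.09255801269630641), np.float64(0.21112598664751167)]
```

View pics/crop1.png

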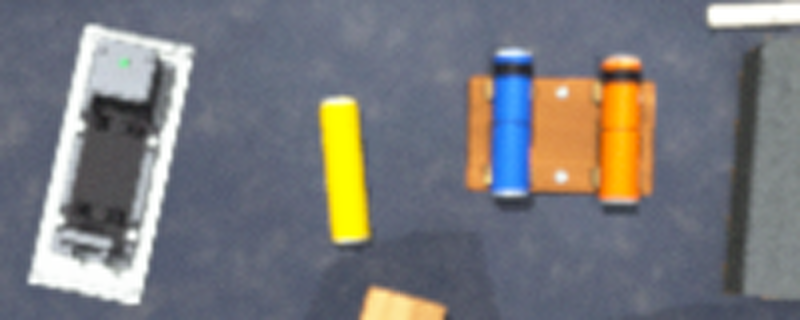

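Crop: the right-hand cylinder (crop (620,130)) is orange with its black band at the top, which is the far end (+x), so its button points away from the robot. It sits in the wooden rack beside the blue one, so it's the one I want. The charger's hood block (crop (125,75)) is at the far end and its catch at the near end (crop (85,240)). The stick therefore has to be turned about 168°. Next I move above the stick and look from close up.

>>> send_rows([
  [[0.0319, -0.0271, 0], [0, 0, 0]],
  [[0.0319, -0.0271, 0], [0, 0, 0]],
  [[0.0319, -0.0271, 0], [0, 0, 0]],
  [[0.0319, -0.0271, 0], [0, 0, 0]],
  [[0.0319, -0.0271, 0], [0, 0, 0]],
  [[0.0319, -0.0271, 0], [0, 0, 0]],
  [[0.0319, -0.0271, 0], [0, 0, 0]],
  [[0.0319, -0.0271, 0], [0, 0, 0]],
  [[0.0319, -0.0271, 0], [0, 0, 0]],
  [[0.0319, -0.0271, 0], [0, 0, 0]],
  [[0.0319, -0.0271, 0], [0, 0, 0]],
  [[0.0319, -0.0271, 0], [0, 0, 0]],
  [[0, 0, 0.02], [0, 0, 8.7]],
  [[0, 0, 0.02], [0, 0, 8.7]],
  [[0, 0, 0], [0, 0, 0]],
  [[0, 0, 0], [0, 0, 0]],
], grip=0.06)

```text
time_s: 2.15
ee_pos: [0.4476, -0.1479, 0.206]
eef_rot: [3.141, -0.0, 0.003]
force: [-0.2, 0.1, 0.2]
grip_width: 0.0598
finger_force: 0.0
```

```bash
python3 - <<'E'
from rig import ctrl
import cv2, numpy as np
s=ctrl.state(); print(s["time_s"],s["ee_pos"],s["eef_rot"],s["qpos"],s["grip_width"])
d=ctrl.read_camera("wrist"); cv2.imwrite("pics/w1.png",d["frame"]); print(d["K"].round(1).tolist(),d["R"].round(3).tolist(),(-d["R"].T@d["t"]).round(4))
E
```

```text
2.15 [ 0.44764126 -0.14787657  0.20596225] [ 3.14142633e+00 -4.64088818e-04  3.23812681e-03] [-4.27911178e-01 -2.03607121e-01  1.88593972e+00  4.31164411e-05
  1.45876893e+00  1.13964225e+00] 0.059818157248328764
[[325.2, 0.0, 280.5], [0.0, 325.2, 214.5], [0.0, 0.0, 1.0]] [[0.003, -1.0, 0.0], [-0.951, -0.003, 0.309], [-0.309, -0.001, -0.951]] [ 0.527  -0.1469  0.3345]
```

View pics/w1.png

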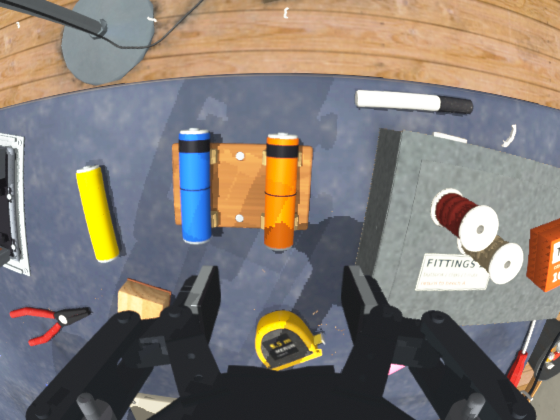

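Wrist view: the orange stick spans rows 134–250 at columns 265–299, with its black band at the top. The blue stick is at (195,187). I'll measure the orange one by casting rays.

```bash
cat >> h.py <<'E'
def wray(d,u,v):
    K=d["K"]; a=np.array([(u-K[0,2])/K[0,0],(v-K[1,2])/K[1,1]]); th=np.linalg.norm(a)
    r=np.array([*(a/th*np.sin(th)),np.cos(th)]) if th>1e-9 else np.array([0,0,1.])
    return -d["R"].T@d["t"], d["R"].T@r
def wonz(d,u,v,z):
    c,r=wray(d,u,v); return c+r*(z-c[2])/r[2]
E
python3 - <<'E'
from rig import ctrl
import cv2, numpy as np
from h import *
d=ctrl.read_camera("wrist"); hsv=cv2.cvtColor(d["frame"],cv2.COLOR_BGR2HSV)
for nm,lo,hi,x0,x1 in (("orange",(6,215,100),(18,255,255),255,302),("blue",(98,170,80),(125,255,255),175,216)):
    m=cv2.inRange(hsv,lo,hi); r=np.zeros_like(m); r[125:255,x0:x1]=255; m&=r
    ctr=max(cv2.findContours(m,0,2)[0],key=cv2.contourArea); print(nm,cv2.boundingRect(ctr))
    for v in (140,165,180,200,225,240):
        xs=np.where(m[v])[0]
        if len(xs)>5:
            a=wonz(d,xs[0]-.5,v,.034);b=wonz(d,xs[-1]+.5,v,.034); print(v,xs[0],xs[-1],((a+b)/2).round(4),round(abs(a[1]-b[1]),4))
for v,z in ((135,.046),(249,.040)): print(wonz(d,282,v,z).round(4))
E
```

```text
orange (265, 195, 30, 53)
140 267 297 [ 0.5018 -0.1487  0.034 ] 0.0286
165 267 295 [ 0.4783 -0.1479  0.034 ] 0.0271
180 266 295 [ 0.4639 -0.1475  0.034 ] 0.0283
200 265 294 [ 0.4443 -0.1465  0.034 ] 0.0288
225 265 292 [ 0.4188 -0.1456  0.034 ] 0.0275
240 265 292 [ 0.4029 -0.1456  0.034 ] 0.028
blue (180, 152, 31, 90)
140 180 203 [ 0.5034 -0.0633  0.034 ] 0.0238
165 180 208 [ 0.4792 -0.0646  0.034 ] 0.029
180 180 208 [ 0.4645 -0.0637  0.034 ] 0.0294
200 181 209 [ 0.4445 -0.0634  0.034 ] 0.0298
225 182 209 [ 0.4184 -0.0619  0.034 ] 0.0295
240 187 204 [ 0.402  -0.0605  0.034 ] 0.0193
[ 0.5072 -0.1487  0.046 ]
[ 0.3957 -0.1491  0.04  ]
```

>>> send_rows([
  [[0.0045, -0.001, 0.026], [0, 0, 1.9]],
  [[0, 0, 0.026], [0, 0, 0]],
  [[0, 0, 0.026], [0, 0, 0]],
  [[0, 0, 0.026], [0, 0, 0]],
  [[0, 0, 0.026], [0, 0, 0]],
  [[0, 0, 0.02], [0, 0, 0]],
  [[0, 0, 0.015], [0, 0, 0]],
  [[0, 0, 0.011], [0, 0, 0]],
  [[0, 0, 0], [0, 0, 0]],
  [[0, 0, 0], [0, 0, 0]],
])

```text
time_s: 3.5
ee_pos: [0.4526, -0.1469, 0.03]
eef_rot: [3.141, -0.001, -0.033]
force: [0.5, 0.0, -0.5]
grip_width: 0.0601
finger_force: 0.0
```

>>> send_rows([
  [[0, 0, 0], [0, 0, 0]],
  [[0, 0, 0], [0, 0, 0]],
  [[0, 0, 0], [0, 0, 0]],
  [[0, 0, 0], [0, 0, 0]],
  [[0, 0, 0], [0, 0, 0]],
  [[0, 0, 0], [0, 0, 0]],
], grip=0.0, grip_force=80)

```text
time_s: 4.25
ee_pos: [0.4526, -0.1475, 0.0303]
eef_rot: [3.14, -0.001, -0.033]
force: [-2.3, -3.3, 5.3]
grip_width: 0.0281
finger_force: 78.4
```

>>> send_rows([
  [[0, 0, -0.02], [0, 0, 0]],
  [[0, 0, -0.03], [0, 0, 0]],
  [[0, 0, -0.05], [0, 0, 0]],
  [[0, 0, -0.05], [0, 0, -9.98]],
  [[0, 0, -0.05], [0, 0, -9.98]],
  [[0, 0, 0], [0, 0, -9.98]],
  [[0, 0, 0], [0, 0, -9.98]],
  [[0, 0, 0], [0, 0, -9.98]],
  [[0, 0, 0], [0, 0, -9.98]],
  [[0, 0, 0], [0, 0, -9.98]],
  [[0, 0, 0], [0, 0, -9.98]],
  [[0, 0, 0], [0, 0, -9.98]],
  [[0, 0, 0], [0, 0, -9.98]],
  [[0, 0, 0], [0, 0, -9.98]],
  [[0, 0, 0], [0, 0, -9.98]],
  [[0, 0, 0], [0, 0, -9.98]],
  [[0, 0, 0], [0, 0, -9.98]],
  [[0, 0, 0], [0, 0, -9.98]],
  [[0, 0, 0], [0, 0, -9.98]],
  [[0, 0, 0], [0, 0, -9.98]],
])

```text
time_s: 6.75
ee_pos: [0.4516, -0.1464, 0.2286]
eef_rot: [3.141, -0.001, 2.934]
force: [0.3, 0.2, -3.4]
grip_width: 0.0277
finger_force: 79.3
```

>>> send_rows([
  [[0.0055, 0.049, 0], [0, 0, 0]],
  [[0.0055, 0.049, 0], [0, 0, 0]],
  [[0.0055, 0.049, 0], [0, 0, 0]],
  [[0.0055, 0.049, 0], [0, 0, 0]],
  [[0.0055, 0.049, 0], [0, 0, 0]],
  [[0.0055, 0.049, 0], [0, 0, 0]],
  [[0.0055, 0.049, 0], [0, 0, 0]],
  [[0.0055, 0.049, 0], [0, 0, 0]],
  [[0, 0, 0], [0, 0, 0]],
  [[0, 0, 0], [0, 0, 0]],
])

```text
time_s: 8.0
ee_pos: [0.4915, 0.2456, 0.2285]
eef_rot: [-3.14, -0.001, 2.929]
force: [-0.1, -0.6, -3.2]
grip_width: 0.0276
finger_force: 79.9
```

```bash
python3 - <<'E'
from rig import ctrl
import cv2, numpy as np
s=ctrl.state(); print(s["time_s"],s["ee_pos"],s["eef_rot"],s["qpos"],s["grip_width"],s["force"])
d=ctrl.read_camera("wrist"); cv2.imwrite("pics/w2.png",d["frame"])
E
```

```text
8.0 [0.49152735 0.24562317 0.22852063] [-3.14047996e+00 -1.18089356e-03  2.92899774e+00] [ 3.70283644e-01  3.77358859e-03  1.65113888e+00 -2.79917617e-04
  1.48827855e+00 -9.87895126e-01] 0.02755874861430403 [-0.05281682 -0.60820316 -3.24973575]
```

View pics/w2.png

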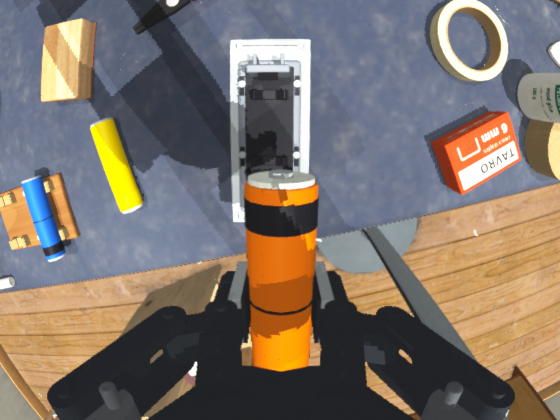

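Wrist view: the stick is held straight, with its button end at about (282,180). The charger plate lies beyond it: left edge u≈232, right edge u≈311, and the catch end at the top, v≈40. The hood is hidden behind the stick. I'll measure the plate edges and the held stick in the same view.

```bash
cat > m.py <<'E'
from rig import ctrl
import cv2, numpy as np
from h import *
from scipy.ndimage import gaussian_filter1d
d=ctrl.read_camera("wrist"); s=ctrl.state(); f=d["frame"]; hsv=cv2.cvtColor(f,cv2.COLOR_BGR2HSV); g=cv2.cvtColor(f,cv2.COLOR_BGR2GRAY).astype(float)
# plate outer edges: bright vs. bench, long edges by strongest rise (subpixel by 50% level)
L=[];Rr=[]
for v in range(55,200,6):
    row=g[v]
    a=np.where(row[215:245]>130)[0]; b=np.where(row[295:325]>130)[0]
    if len(a): u=215+a[0]; L.append(wonz(d,u-(row[u]-130)/(row[u]-row[u-1]),v,.003)[:2])
    if len(b): u=295+b[-1]; Rr.append(wonz(d,u+(row[u]-130)/(row[u]-row[u+1]),v,.003)[:2])
T=[]
for u in range(240,305,6):
    col=g[25:60,u]; a=np.where(col>130)[0]
    if len(a): v=25+a[0]; T.append(wonz(d,u,v-(g[v,u]-130)/(g[v,u]-g[v-1,u]),.003)[:2])
def line(P):
    P=np.array(P,np.float32); vx,vy,x,y=cv2.fitLine(P,cv2.DIST_HUBER,0,.001,.001).ravel(); 
    n=np.array([-vy,vx]); return np.array([x,y]),np.array([vx,vy]),np.abs((P-[x,y])@n).mean()
for nm,P in (("L",L),("R",Rr),("T",T)):
    p,w,e=line(P); print(nm,len(P),p.round(4),np.degrees(np.arctan2(w[1],w[0])).round(2),"res",round(float(e),5))
pl,wl,_=line(L);pr,wr,_=line(Rr);pt,wt,_=line(T)
w=wl*np.sign(wl@[-1,.2])+wr*np.sign(wr@[-1,.2]); w/=np.linalg.norm(w); n=np.array([-w[1],w[0]])
print("width",(pl-pr)@n,"yaw",np.degrees(np.arctan2(w[1],w[0])))
c=(pl+pr)/2; c=c+w*((pt-c)@w-.103); print("plate centre",c)
c=c; 
# stick axis in the same view
m=cv2.inRange(hsv,(5,180,80),(20,255,255)); z=s["ee_pos"][2]+.0007; ex=[]
for v in range(240,300,8):
    xs=np.where(m[v,225:340])[0]+225
    a=wonz(d,xs[0]-.5,v,z);b=wonz(d,xs[-1]+.5,v,z); q=(a+b)[:2]/2; ex.append([(q-c)@w,(q-c)@n,abs((a-b)[:2]@n)])
print(np.array(ex).round(4)); print("tcp in plate",(s["ee_pos"][:2]-c)@w,(s["ee_pos"][:2]-c)@n)
E
python3 m.py
```

```text
L 23 [0.4158 0.2062] -12.04 res 0.00161
R 25 [0.4288 0.2929] -11.39 res 0.00167
T 11 [0.3308 0.2722] 77.16 res 0.00017
width 0.08753176237121534 yaw 168.28673916796296
plate centre [0.43091342 0.24775727]
[[-0.0338 -0.0106  0.0289]
 [-0.0375 -0.0108  0.0297]
 [-0.0413 -0.0106  0.0295]
 [-0.0452 -0.0105  0.029 ]
 [-0.0492 -0.0105  0.0302]
 [-0.0533 -0.0105  0.0287]
 [-0.0575 -0.0104  0.0291]
 [-0.0618 -0.0104  0.0286]]
tcp in plate -0.06031013023123922 -0.009523836582075423
```

>>> send_rows([
  [[0.0232, -0.003, 0.027], [0, 0, 0]],
  [[0.0232, -0.003, 0.027], [0, 0, 0]],
  [[0.0232, -0.003, 0.027], [0, 0, 0]],
  [[0.0232, -0.003, 0.027], [0, 0, 0]],
  [[0, 0, 0], [0, 7, 0]],
  [[0, 0, 0], [0, 7, 0]],
  [[0, 0, 0], [0, 7, 0]],
  [[-0.0036, 0, 0.0094], [0, 0, 0]],
  [[-0.0036, 0, 0.0094], [0, 0, 0]],
  [[-0.0036, 0, 0.0094], [0, 0, 0]],
  [[-0.0036, 0, 0.0094], [0, 0, 0]],
  [[-0.0036, 0, 0.0094], [0, 0, 0]],
  [[0, 0, 0], [0, 0, 0]],
  [[0, 0, 0], [0, 0, 0]],
])

```text
time_s: 9.85
ee_pos: [0.3989, 0.2538, 0.0712]
eef_rot: [3.141, -0.366, 2.928]
force: [-0.2, -0.0, -1.4]
grip_width: 0.0276
finger_force: 80.1
```

```bash
python3 - <<'E'
from rig import ctrl
import cv2, numpy as np
s=ctrl.state(); print(s["time_s"],s["ee_pos"],s["eef_rot"],s["force"])
d=ctrl.read_camera("wrist"); e=ctrl.read_camera("top");e2=ctrl.read_camera("side")
cv2.imwrite("pics/w3.png",d["frame"])
a=cv2.resize(e["frame"][140:240,180:280],(400,400),interpolation=2); b=cv2.resize(e2["frame"][150:230,230:340],(440,320),interpolation=2)
b=np.vstack([b,np.zeros((80,440,3),np.uint8)])[:, :400]
cv2.imwrite("pics/ts3.png",np.hstack([a,b]))
E
```

```text
9.85 [0.39891873 0.25378645 0.07118273] [ 3.14141692 -0.36624935  2.92823676] [-0.15840295 -0.02686001 -1.4206033 ]
```

View pics/w3.png

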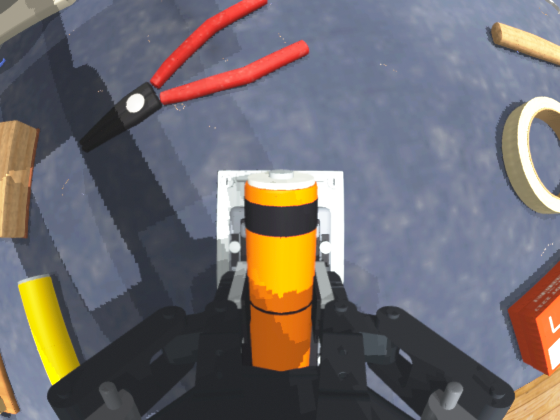

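View pics/ts3.png

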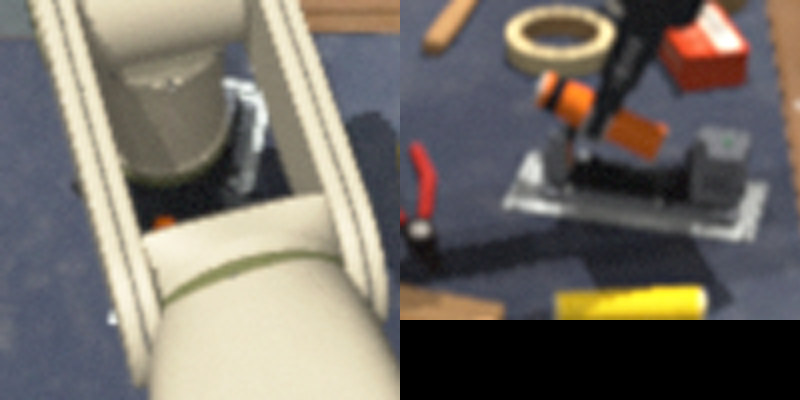

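The wrist view shows the plate's edges at u≈218 and 344, either side of the stick (246–317), so it is nearly centred. The side crop shows the stick tilted button-up with its flat end facing the hood; the top view is blocked by the arm. I'll put numbers on the lateral and yaw error.

```bash
python3 - <<'E'
from rig import ctrl
import cv2, numpy as np
from h import *
from scipy.spatial.transform import Rotation as Ro
d=ctrl.read_camera("wrist"); s=ctrl.state(); g=cv2.cvtColor(d["frame"],cv2.COLOR_BGR2GRAY).astype(float)
hsv=cv2.cvtColor(d["frame"],cv2.COLOR_BGR2HSV)
L=[];R=[]
for v in range(178,262,6):
    r=g[v]; du=np.diff(cv2.GaussianBlur(r[None],(5,1),0)[0]); a=205+du[205:232].argmax(); b=332+du[332:356].argmin()
    L.append(wonz(d,a+.5,v,.003)[:2]);R.append(wonz(d,b+.5,v,.003)[:2])
L=np.array(L);R=np.array(R)
fl=[cv2.fitLine(P.astype(np.float32),cv2.DIST_HUBER,0,.001,.001).ravel() for P in(L,R)]
for q in fl: print(np.degrees(np.arctan2(q[1],q[0])))
yaw=s["eef_rot"][2]; w=np.array([np.cos(yaw),np.sin(yaw)]); n=np.array([-w[1],w[0]]); p=s["ee_pos"][:2]
for a,b in zip(L,R): print(np.array([(a-p)@w,(a-p)@n,(b-p)@n,((a+b)/2-p)@n]).round(4))
# stick: silhouette edges, intersect with the plane through axis
RT=Ro.from_euler("xyz",s["eef_rot"]).as_matrix(); m=cv2.inRange(hsv,(5,180,80),(20,255,255))
for v in range(190,300,15):
    xs=np.where(m[v,225:340])[0]+225
    if len(xs)<20: continue
    o=[]
    for u in (xs[0]-.5,xs[-1]+.5):
        c,r=wray(d,u,v); k=((s["ee_pos"]-c)@RT[:,2])/(r@RT[:,2]); o.append(RT.T@(c+k*r-s["ee_pos"]))
    print("stick tool",v,((o[0]+o[1])/2).round(4),(o[1]-o[0]).round(4)[1])
# button end face lowest/top rim point
E
```

```text
-12.081462
-12.386636
[ 0.0641  0.0423 -0.043  -0.0004]
[ 0.06    0.0422 -0.0429 -0.0004]
[ 0.0558  0.0428 -0.0435 -0.0004]
[ 0.0517  0.0427 -0.0435 -0.0004]
[ 0.0476  0.0427 -0.0434 -0.0004]
[ 0.0436  0.0426 -0.0433 -0.0004]
[ 0.0395  0.0425 -0.0433 -0.0004]
[ 0.0354  0.0425 -0.0432 -0.0004]
[ 0.0314  0.0425 -0.0432 -0.0004]
[ 0.0273  0.0425 -0.0432 -0.0004]
[ 0.0233  0.0425 -0.0432 -0.0004]
[ 0.0192  0.0425 -0.0432 -0.0004]
[ 0.0152  0.0425 -0.0432 -0.0004]
[ 0.0111  0.0425 -0.0432 -0.0004]
stick tool 190 [ 0.0478  0.0007 -0.    ] 0.0294
stick tool 205 [0.0414 0.0011 0.    ] 0.0157
stick tool 235 [ 0.0281  0.0007 -0.    ] 0.029
stick tool 250 [ 0.0211  0.0009 -0.    ] 0.03
stick tool 295 [-0.0019  0.0007  0.    ] 0.0287
```

Stick and plate agree to 0.3 mm laterally and 0.1° in yaw. Next I lower to insertion height and move in toward the contact.

>>> send_rows([
  [[-0.0015, 0, 0.0038], [0, 0, 0]],
  [[-0.0015, 0, 0.0038], [0, 0, 0]],
  [[-0.0015, 0, 0.0038], [0, 0, 0]],
  [[-0.0015, 0, 0.0038], [0, 0, 0]],
  [[0, 0, 0], [0, 0, 0]],
  [[0, 0, 0], [0, 0, 0]],
])

```text
time_s: 10.8
ee_pos: [0.4011, 0.2538, 0.057]
eef_rot: [3.14, -0.363, 2.929]
force: [2.9, -3.8, 14.8]
grip_width: 0.0276
finger_force: 84.3
```

>>> send_rows([
  [[-0.0037, 0, -0.0014], [0, 0, 0]],
  [[-0.0037, 0, -0.0014], [0, 0, 0]],
  [[-0.0037, 0, -0.0014], [0, 0, 0]],
  [[-0.0037, 0, -0.0014], [0, 0, 0]],
  [[0, 0, 0], [0, 0, 0]],
  [[0, 0, 0], [0, 0, 0]],
])

```text
time_s: 11.55
ee_pos: [0.4112, 0.2507, 0.0538]
eef_rot: [-3.14, -0.374, 2.929]
force: [-11.0, 3.1, 4.0]
grip_width: 0.0277
finger_force: 82.3
```

Unexpected contact: 14.8 N upward on lowering, then 11 N along the charger axis. I'll look before going on.

```bash
cat > look.py <<'E'
import sys
from rig import ctrl
import cv2, numpy as np
from h import *
s=ctrl.state(); print(s["time_s"],s["ee_pos"].round(4),s["eef_rot"].round(4),s["force"].round(1),s["ft_torque"].round(2))
e2=ctrl.read_camera("side"); d=ctrl.read_camera("wrist")
b=cv2.resize(e2["frame"][165:215,250:325],(600,400),interpolation=2)
a=cv2.resize(d["frame"][160:360,180:380],(200,200),interpolation=2); a=np.vstack([a,np.zeros((200,200,3),np.uint8)])
cv2.imwrite(sys.argv[1],np.hstack([b,a]))
c=np.array([.4308,.2465]);w=np.array([-.9774,.2113])
for x,z in ((-.095,.008),(.095,.008),(-.043,.0635),(.0635,.058),(.057,.0505)): print(x,z,((proj(e2,[*(c+w*x),z])-[250,165])*8).round(0))
E
python3 look.py pics/l4.png
```

```text
11.55 [0.4112 0.2507 0.0538] [-3.1401 -0.3737  2.9286] [-11.    3.1   4. ] [0.53 1.71 0.04]
-0.095 0.008 [540. 282.]
0.095 0.008 [ 91. 221.]
-0.043 0.0635 [421. 149.]
0.0635 0.058 [165. 127.]
0.057 0.0505 [180. 145.]
```

View pics/l4.png

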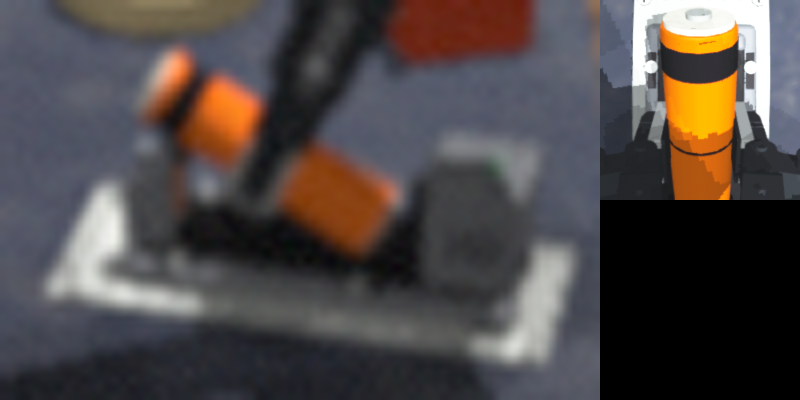

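The stick's underside caught the catch wall on the way down and turned in the grip: it now looks about 30° steep, with the flat end still 12 mm short of the hood. I'll lift clear and measure the slip.

>>> send_rows([
  [[0.0047, 0, -0.0058], [0, 0, 0]],
  [[0.0036, 0, -0.0093], [0, 0, 0]],
  [[0.0036, 0, -0.0093], [0, 0, 0]],
  [[0.0036, 0, -0.0093], [0, 0, 0]],
  [[0, 0, 0], [0, 0, 0]],
  [[0, 0, 0], [0, 0, 0]],
])

```text
time_s: 12.4
ee_pos: [0.412, 0.2507, 0.0915]
eef_rot: [-3.142, -0.366, 2.928]
force: [-0.3, -0.1, -3.2]
grip_width: 0.0275
finger_force: 82.1
```

```bash
cat > tilt.py <<'E'
from rig import ctrl
import cv2, numpy as np
from h import *
from scipy.spatial.transform import Rotation as Ro
d=ctrl.read_camera("wrist"); s=ctrl.state(); e=ctrl.read_camera("side")
RT=Ro.from_euler("xyz",s["eef_rot"]).as_matrix(); f=d["frame"]
hsv=cv2.cvtColor(f,cv2.COLOR_BGR2HSV); m=cv2.inRange(hsv,(4,150,60),(22,255,255))
A=[[],[]]
for v in list(range(150,345,3)):
    xs=np.where(m[v,225:340])[0]+225
    if len(xs)<50 or np.diff(xs).max()>12: continue
    for k,u in ((0,xs[0]-.5),(1,xs[-1]+.5)): A[k].append(RT.T@wray(d,u,v)[1])
N=[]
for P in A:
    P=np.array(P)
    for _ in range(4):
        n=np.linalg.svd(P)[2][2]; r=abs(P@n); P=P[r<=max(2*np.median(r),1e-3)]
    N.append(n*np.sign(n[1])); print(len(P),r.max().round(4))
ax=np.cross(N[0],N[1]); ax/=np.linalg.norm(ax); ax*=np.sign(ax[0])
print("axis in tool",ax.round(4),"tilt deg",np.degrees(np.arctan2(-ax[2],ax[0])),"yaw",np.degrees(np.arctan2(ax[1],ax[0])))
h=np.arccos(abs(N[0]@N[1]))/2; D=.015/np.sin(h); c=RT.T@(-d["R"].T@d["t"]-s["ee_pos"]); q=N[0]+N[1]
b=np.cross(ax,q/np.linalg.norm(q)); b*=np.sign(b[2]); p=c+b*D; p=p-ax*p[0]/ax[0]; print("axis at tool x=0",p.round(4),"D",D)
# side view: stick mask, ends along the stick's principal direction
f=e["frame"]; h2=cv2.cvtColor(f,cv2.COLOR_BGR2HSV); m2=cv2.inRange(h2,(4,170,60),(20,255,255)); r=np.zeros_like(m2)
u0,v0=proj(e,s["ee_pos"]).astype(int); r[v0-25:v0+25,u0-32:u0+32]=255; m2&=r
P=np.argwhere(m2)[:,::-1].astype(float); k=np.linalg.svd(P-P.mean(0))[2][0]; k*=np.sign(k[0]); print("side px dir deg",np.degrees(np.arctan2(k[1],k[0])),len(P))
X=s["ee_pos"]; 
for t in (10,15,20,25,30,35,40):
    a=RT@Ro.from_euler("y",t-np.degrees(-s["eef_rot"][1]),degrees=True).as_matrix()[:,0]; z=proj(e,X-.05*a)-proj(e,X+.05*a); print(t,np.degrees(np.arctan2(z[1],z[0])).round(1),end="; ")
print(s["time_s"],s["ee_pos"],s["eef_rot"],s["force"])
E
python3 tilt.py
```

```text
15 0.0016
14 0.0015
axis in tool [ 0.9971 -0.0078  0.0751] tilt deg -4.308760374644911 yaw -0.4458800696867696
axis at tool x=0 [0.     0.0007 0.0036] D 0.1379071934730972
side px dir deg -9.758332879845751 334
10 16.0; 15 20.3; 20 24.6; 25 28.9; 30 33.2; 35 37.6; 40 42.0; 12.45 [0.41186161 0.25066635 0.09127271] [-3.14128969 -0.36686707  2.92791608] [ 1.16171056 -0.73655298 -2.9790368 ]
```

```bash
sed -i 's/(4,150,60),(22,255,255)/(8,150,60),(22,255,255)/; s/if len(xs)<50 or np.diff(xs).max()>12: continue/if len(xs)<25: continue/; s/inRange(h2,(4,170,60),(20,255,255))/inRange(h2,(8,170,60),(20,255,255))/' tilt.py
cat >> tilt.py <<'E'
for v in range(140,345,12):
    xs=np.where(m[v,225:340])[0]+225
    if len(xs): print((v,int(xs[0]),int(xs[-1]),len(xs)),end=" ")
n_,lab,st,ce=cv2.connectedComponentsWithStats(m2); print([(st[i].tolist(),ce[i].round(1).tolist()) for i in range(1,n_) if st[i][4]>15])
# two biggest parts (either side of the finger) + band; bright steel button face in wrist view
w=cv2.inRange(hsv,(0,0,150),(180,60,255))[120:200,240:325]; n_,lab,st,ce=cv2.connectedComponentsWithStats(w); print([(st[i].tolist(),ce[i].round(1).tolist()) for i in range(1,n_) if st[i][4]>60])
print("tcp px",proj(e,s["ee_pos"]))
E
python3 tilt.py
```

```text
27 0.0025
21 0.0018
axis in tool [ 0.9971 -0.0089 -0.0754] tilt deg 4.322284817274374 yaw -0.5126532103684169
axis at tool x=0 [0.     0.0007 0.0003] D 0.12252265819602548
side px dir deg 33.02272118545911 166
10 16.0; 15 20.3; 20 24.6; 25 28.9; 30 33.2; 35 37.6; 40 42.0; 12.55 [0.41173328 0.2506498  0.09111377] [-3.14109422 -0.36726074  2.92784762] [ 0.48063911  1.19076036 -2.99099282]
(188, 241, 317, 10) (200, 241, 317, 47) (212, 260, 296, 35) (236, 243, 315, 15) (248, 245, 315, 46) (260, 245, 315, 47) (272, 247, 314, 44) (284, 248, 313, 43) (296, 249, 312, 63) (308, 250, 311, 57) (320, 250, 311, 62) (332, 251, 310, 60) (344, 253, 310, 58) [([273, 165, 10, 10, 68], [277.5, 169.3]), ([287, 173, 12, 12, 86], [292.2, 179.0])]
[([31, 0, 45, 32, 762], [56.8, 12.6]), ([0, 23, 85, 57, 3205], [42.5, 53.7])]
tcp px [283.98293578 173.69911194]
```

```bash
cat > tw.py <<'E'
import sys
from rig import ctrl
import cv2, numpy as np
from h import *
from scipy.spatial.transform import Rotation as Ro
d=ctrl.read_camera("wrist"); s=ctrl.state(); RT=Ro.from_euler("xyz",s["eef_rot"]).as_matrix()
c=RT.T@(-d["R"].T@d["t"]-s["ee_pos"])
def fit(f):
    hsv=cv2.cvtColor(f,cv2.COLOR_BGR2HSV); m=cv2.inRange(hsv,(4,140,60),(24,255,255)); E=[]
    for v in range(185,350,2):
        xs=np.where(m[v,225:340])[0]+225
        if len(xs)>15 and 54<xs[-1]-xs[0]<84: E.append((v,xs[0]-.5,xs[-1]+.5))
    N=[]
    for k in (1,2):
        P=np.array([RT.T@wray(d,q[k],q[0])[1] for q in E]); I=np.ones(len(P),bool)
        for _ in range(5):
            n=np.linalg.svd(P[I])[2][2]; r=abs(P@n); I=r<max(2*np.median(r[I]),.002)
        N.append(n*np.sign(n[1]))
    ax=np.cross(*N); ax/=np.linalg.norm(ax); ax*=np.sign(ax[0]); h=np.arccos(abs(N[0]@N[1]))/2
    D=.015/np.sin(h); b=np.cross(ax,N[0]+N[1]); b/=np.linalg.norm(b); b*=np.sign(b[2]); p=c+b*D; p-=ax*p[0]/ax[0]
    print(len(E),"slip tilt",np.degrees(np.arctan2(-ax[2],ax[0])).round(2),"yaw",np.degrees(np.arctan2(ax[1],ax[0])).round(2),"p",p.round(4),"D",D.round(4))
for p in sys.argv[1:]: print(p,end=" "); fit(cv2.imread(p))
fit(d["frame"])
E
python3 tw.py pics/w2.png pics/w3.png
```

```text
pics/w2.png 68 slip tilt 0.21 yaw 0.19 p [0.     0.0007 0.0015] D 0.1297
pics/w3.png 68 slip tilt -2.12 yaw 0.14 p [0.     0.0005 0.0008] D 0.1321
67 slip tilt 5.59 yaw -0.64 p [ 0.      0.0006 -0.0005] D 0.1197
```

The slip is about 8°, estimated from the side view and from stick width in the wrist view. I'll undo it by setting the stick down on bare bench with the tool upright and a lighter grip, so it squares up in the fingers. The spot, at about (0.354, 0.38), is clear in the top view.

>>> send_rows([
  [[0.0107, 0, -0.028], [0, 0, 0]],
  [[0, 0, 0], [0, -7, 0]],
  [[0, 0, 0], [0, -7, 0]],
  [[0, 0, 0], [0, -7, 0]],
  [[0.021, 0.0285, 0], [0, 0, 0]],
  [[0.021, 0.0285, 0], [0, 0, 0]],
  [[0.021, 0.0285, 0], [0, 0, 0]],
  [[0.021, 0.0285, 0], [0, 0, 0]],
  [[0, 0, 0.027], [0, 0, 0]],
  [[0, 0, 0.027], [0, 0, 0]],
  [[0, 0, 0.024], [0, 0, 0]],
  [[0, 0, 0], [0, 0, 0]],
])

```text
time_s: 14.15
ee_pos: [0.3522, 0.3784, 0.0411]
eef_rot: [-3.137, -0.004, 2.928]
force: [-0.5, -0.3, -3.5]
grip_width: 0.0275
finger_force: 82.1
```

>>> send_rows([
  [[0, 0, 0.005], [0, 0, 0]],
  [[0, 0, 0.003], [0, 0, 0]],
  [[0, 0, 0.003], [0, 0, 0]],
  [[0, 0, 0.003], [0, 0, 0]],
  [[0, 0, 0.002], [0, 0, 0]],
  [[0, 0, 0.002], [0, 0, 0]],
  [[0, 0, 0.002], [0, 0, 0]],
  [[0, 0, 0], [0, 0, 0]],
], grip_force=30)

```text
time_s: 15.15
ee_pos: [0.354, 0.3799, 0.0233]
eef_rot: [-3.141, -0.0, 2.928]
force: [0.4, -0.8, -1.6]
grip_width: 0.0277
finger_force: 82.1
```

>>> send_rows([
  [[0, 0, 0.001], [0, 0, 0]],
  [[0, 0, 0.001], [0, 0, 0]],
  [[0, 0, 0.001], [0, 0, 0]],
  [[0, 0, 0], [0, 0, 0]],
], grip=0.0, grip_force=30)

```text
time_s: 15.65
ee_pos: [0.3542, 0.3801, 0.0206]
eef_rot: [3.141, -0.0, 2.928]
force: [-0.5, -0.1, -1.6]
grip_width: 0.0275
finger_force: 82.0
```

>>> send_rows([
  [[0, 0, 0.001], [0, 0, 0]],
  [[0, 0, 0.001], [0, 0, 0]],
  [[0, 0, 0.001], [0, 0, 0]],
  [[0, 0, 0], [0, 0, 0]],
])

```text
time_s: 16.15
ee_pos: [0.3537, 0.3804, 0.0184]
eef_rot: [3.141, -0.001, 2.928]
force: [-8.6, -1.7, 11.3]
grip_width: 0.0277
finger_force: 83.3
```

```bash
python3 tw.py; python3 -c "
from rig import ctrl; s=ctrl.state(); print(s['ee_pos'],s['force'],s['finger_force'],s['grip_width'])"
```

```text
68 slip tilt 6.07 yaw -0.53 p [ 0.      0.0006 -0.    ] D 0.1194
[0.35371689 0.38039475 0.01838802] [-9.20098783 -2.29961696 11.73710229] 83.29375505447388 0.02753188997096657
```

Contact came at a height that fits about 5–6° of slip. I'll open a little so the stick lies flat on the bench, then regrip it square.

>>> send_rows([
  [[0, 0, -0.001], [0, 0, 0]],
  [[0, 0, 0], [0, 0, 0]],
  [[0, 0, 0], [0, 0, 0]],
  [[0, 0, 0], [0, 0, 0]],
  [[0, 0, 0], [0, 0, 0]],
], grip=0.036)

```text
time_s: 16.82
ee_pos: [0.3542, 0.3799, 0.0185]
eef_rot: [-3.142, -0.0, 2.928]
force: [0.3, -0.3, 0.1]
grip_width: 0.036
finger_force: 0.0
```

```bash
python3 - <<'E'
from rig import ctrl
import cv2, numpy as np
s=ctrl.state(); print(s["time_s"],s["ee_pos"],s["eef_rot"],s["force"],s["grip_width"])
d=ctrl.read_camera("wrist"); cv2.imwrite("pics/w5.png",d["frame"])
E
python3 tw.py
```

```text
16.825 [0.35418662 0.37993955 0.01847287] [-3.14152094e+00 -4.97458806e-05  2.92800700e+00] [ 0.34183922 -0.33762596  0.06168172] 0.035980315112224284
69 slip tilt 0.45 yaw 0.53 p [0.     0.0011 0.0041] D 0.132
```

View pics/w5.png

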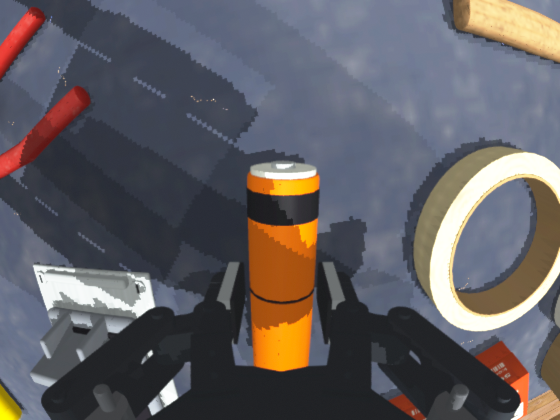

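The stick lies flat between the pads, with the button end at about (283,170) and the tape roll and pliers clear. Regripping.

>>> send_rows([
  [[0, 0, 0.0015], [0, 0, 0]],
  [[0, 0, 0], [0, 0, 0]],
  [[0, 0, 0], [0, 0, 0]],
  [[0, 0, 0], [0, 0, 0]],
  [[0, 0, 0], [0, 0, 0]],
  [[0, 0, 0], [0, 0, 0]],
], grip=0.0, grip_force=110)

```text
time_s: 17.68
ee_pos: [0.3545, 0.3802, 0.0186]
eef_rot: [3.141, 0.0, 2.928]
force: [-5.2, -5.8, 16.0]
grip_width: 0.0269
finger_force: 107.3
```

```bash
python3 tw.py; python3 - <<'E'
import cv2, numpy as np
from rig import ctrl
from h import *
from scipy.spatial.transform import Rotation as Ro
d=ctrl.read_camera("wrist"); s=ctrl.state(); RT=Ro.from_euler("xyz",s["eef_rot"]).as_matrix(); print(s["ee_pos"],s["force"],s["grip_width"],s["finger_force"])
hsv=cv2.cvtColor(d["frame"],cv2.COLOR_BGR2HSV); col=hsv[150:235,281]; print([(150+i,*map(int,c)) for i,c in enumerate(col) if i%3==0])
for v in (160,163,166,172,175,178,181):
    c,r=wray(d,281,v); c=RT.T@(c-s["ee_pos"]); r=RT.T@r; print(v,[(c+r*((z-c[2])/r[2]))[0].round(4) for z in (-.014,.001,.016)])
E
```

```text
69 slip tilt 1.64 yaw 0.37 p [0.     0.0007 0.0054] D 0.1316
[0.354444   0.38026161 0.01859087] [-6.23994651 -4.79697248 16.36989975] 0.026549109275299444 107.31226444244385
[(150, 113, 60, 124), (153, 113, 59, 74), (156, 111, 59, 74), (159, 112, 49, 78), (162, 85, 12, 132), (165, 90, 1, 254), (168, 83, 12, 195), (171, 36, 15, 166), (174, 0, 0, 255), (177, 0, 0, 255), (180, 21, 222, 255), (183, 23, 224, 255), (186, 23, 226, 255), (189, 23, 224, 255), (192, 23, 224, 255), (195, 9, 160, 167), (198, 126, 17, 75), (201, 132, 17, 74), (204, 138, 17, 73), (207, 135, 7, 70), (210, 110, 19, 40), (213, 110, 21, 36), (216, 110, 21, 36), (219, 110, 21, 36), (222, 100, 23, 34), (225, 11, 181, 114), (228, 14, 232, 229), (231, 14, 232, 229), (234, 14, 233, 229)]
160 [np.float64(0.0623), np.float64(0.0601), np.float64(0.0579)]
163 [np.float64(0.0612), np.float64(0.0588), np.float64(0.0565)]
166 [np.float64(0.0601), np.float64(0.0576), np.float64(0.0551)]
172 [np.float64(0.0579), np.float64(0.0551), np.float64(0.0524)]
175 [np.float64(0.0568), np.float64(0.0539), np.float64(0.051)]
178 [np.float64(0.0557), np.float64(0.0527), np.float64(0.0496)]
181 [np.float64(0.0546), np.float64(0.0514), np.float64(0.0482)]
```

>>> send_rows([
  [[0, 0, -0.017], [0, 0, 0]],
  [[0, 0, -0.03], [0, 0, 0]],
  [[0, 0, -0.03], [0, 0, 0]],
  [[0, 0, -0.03], [0, 0, 0]],
  [[-0.0218, -0.0286, 0], [0, 0, 0]],
  [[-0.0218, -0.0286, 0], [0, 0, 0]],
  [[-0.0218, -0.0286, 0], [0, 0, 0]],
  [[-0.0218, -0.0286, 0], [0, 0, 0]],
  [[0, 0, 0], [0, 7, 0]],
  [[0, 0, 0], [0, 7, 0]],
  [[0, 0, 0], [0, 7, 0]],
  [[0, 0, 0], [0, 0, 0]],
  [[0, 0, 0], [0, 0, 0]],
])

```text
time_s: 19.4
ee_pos: [0.4151, 0.2497, 0.124]
eef_rot: [-3.141, -0.364, 2.928]
force: [-0.3, -0.2, -3.1]
grip_width: 0.0265
finger_force: 109.4
```

```bash
python3 tw.py; python3 tilt.py | grep -E "side|;|tcp"
cat > pl.py <<'E'
from rig import ctrl
import numpy as np
c=np.array([.4307,.2462]);a=np.radians(167.76);w=np.array([np.cos(a),np.sin(a)]);n=np.array([-w[1],w[0]])
s=ctrl.state();p=s["ee_pos"];th=-s["eef_rot"][1];x=(p[:2]-c)@w;print("t",s["time_s"],"tcp x,n,z mm",(np.array([x,(p[:2]-c)@n,p[2]])*1e3).round(2),"th",np.degrees(th).round(2),"yaw",np.degrees(s["eef_rot"][2]).round(2))
print("x_f %.2f z_f %.2f"%((x+.0036*np.sin(th)-.055*np.cos(th))*1e3,(p[2]-.0036*np.cos(th)-.055*np.sin(th))*1e3),"F w,n,z",(s["force"][:2]@w).round(1),(s["force"][:2]@n).round(1),s["force"][2].round(1))
E
python3 pl.py
```

```text
69 slip tilt -0.05 yaw 0.26 p [0.     0.0005 0.0071] D 0.1354
side px dir deg 24.901437529176597 188
10 15.8; 15 20.2; 20 24.6; 25 28.9; 30 33.3; 35 37.7; 40 42.2; 19.5 [0.41488517 0.2500587  0.12463003] [ 3.1410916  -0.36406811  2.9290872 ] [ 0.35327521  0.01103242 -2.87387175]
tcp px [285.23261725 164.5572379 ]
t 19.55 tcp x,n,z mm [ 16.34  -0.49 124.74] th 20.87 yaw 167.84
x_f -33.77 z_f 101.78 F w,n,z -0.8 0.4 -2.7
```

>>> send_rows([
  [[-0.0049, -0.0005, 0.0128], [0, 0, 0]],
  [[-0.0049, 0, 0.0128], [0, 0, 0]],
  [[-0.0049, 0, 0.0128], [0, 0, 0]],
  [[-0.0049, 0, 0.0128], [0, 0, 0]],
  [[0, 0, 0], [0, 0, 0]],
  [[0, 0, 0], [0, 0, 0]],
])

```text
time_s: 20.3
ee_pos: [0.4152, 0.2493, 0.0694]
eef_rot: [3.141, -0.367, 2.928]
force: [0.0, -0.7, -2.6]
grip_width: 0.0268
finger_force: 109.4
```

```bash
python3 pl.py
```

```text
t 20.3 tcp x,n,z mm [15.83  0.27 69.35] th 21.0 yaw 167.76
x_f -34.23 z_f 46.28 F w,n,z -0.2 0.7 -2.6
```

>>> send_rows([
  [[-0.0025, 0, 0.0007], [0, 0, 0]],
  [[-0.0025, 0, 0.0007], [0, 0, 0]],
  [[-0.0025, 0, 0.0007], [0, 0, 0]],
  [[-0.0025, 0, 0.0007], [0, 0, 0]],
  [[0, 0, 0], [0, 0, 0]],
])

```text
time_s: 20.92
ee_pos: [0.4232, 0.2474, 0.0628]
eef_rot: [-3.141, -0.367, 2.928]
force: [-0.3, 0.8, -2.1]
grip_width: 0.0265
finger_force: 109.4
```

```bash
python3 pl.py
```

```text
t 20.925 tcp x,n,z mm [ 7.6   0.44 62.85] th 21.01 yaw 167.75
x_f -42.46 z_f 39.77 F w,n,z 0.5 -0.7 -2.1
```

Free so far. I continue in, levelling off at the insertion height.

>>> send_rows([
  [[-0.0023, 0.0002, 0.0006], [0, 0, 0]],
  [[-0.0023, 0.0002, 0.0006], [0, 0, 0]],
  [[0, 0, 0], [0, 0, 0]],
  [[0, 0, 0], [0, 0, 0]],
])

```text
time_s: 21.42
ee_pos: [0.427, 0.2471, 0.0602]
eef_rot: [3.142, -0.367, 2.928]
force: [0.1, -0.2, -2.8]
grip_width: 0.0263
finger_force: 109.4
```

```bash
python3 pl.py
```

```text
t 21.425 tcp x,n,z mm [ 3.830e+00 -6.000e-02  6.024e+01] th 21.01 yaw 167.77
x_f -46.22 z_f 37.16 F w,n,z -0.1 0.1 -2.8
```

>>> send_rows([
  [[-0.0015, 0, -0.0003], [0, 0, 0]],
  [[-0.0015, 0, -0.0003], [0, 0, 0]],
  [[-0.0015, 0, -0.0003], [0, 0, 0]],
  [[0, 0, 0], [0, 0, 0]],
])

```text
time_s: 21.92
ee_pos: [0.4315, 0.246, 0.0595]
eef_rot: [-3.142, -0.366, 2.928]
force: [-0.1, -0.4, -3.4]
grip_width: 0.0268
finger_force: 109.4
```

```bash
python3 pl.py
```

```text
t 21.925 tcp x,n,z mm [-8.600e-01 -3.000e-02  5.947e+01] th 21.0 yaw 167.76
x_f -50.92 z_f 36.40 F w,n,z -0.0 0.4 -3.4
```

>>> send_rows([
  [[-0.0014, 0, -0.0005], [0, 0, 0]],
  [[-0.0014, 0, -0.0005], [0, 0, 0]],
  [[0, 0, 0], [0, 0, 0]],
  [[0, 0, 0], [0, 0, 0]],
])

```text
time_s: 22.42
ee_pos: [0.4343, 0.2455, 0.0594]
eef_rot: [-3.142, -0.367, 2.928]
force: [0.0, 0.2, -2.6]
grip_width: 0.0269
finger_force: 109.4
```

```bash
python3 pl.py
```

```text
t 22.425 tcp x,n,z mm [-3.670e+00 -3.000e-02  5.941e+01] th 21.0 yaw 167.76
x_f -53.73 z_f 36.33 F w,n,z 0.0 -0.2 -2.6
```

>>> send_rows([
  [[-0.0014, 0, -0.0005], [0, 0, 0]],
  [[-0.0014, 0, -0.0005], [0, 0, 0]],
  [[0, 0, 0], [0, 0, 0]],
  [[0, 0, 0], [0, 0, 0]],
])

```text
time_s: 22.92
ee_pos: [0.4368, 0.2449, 0.0593]
eef_rot: [-3.141, -0.367, 2.928]
force: [-5.1, 1.6, -0.2]
grip_width: 0.0263
finger_force: 109.4
```

```bash
python3 pl.py
```

```text
t 22.925 tcp x,n,z mm [-6.270e+00 -1.000e-02  5.928e+01] th 21.05 yaw 167.77
x_f -56.30 z_f 36.17 F w,n,z 5.3 -0.5 -0.2
```

Contact found: 5.3 N along the axis, about 2.5 mm of spring travel. I press on in small steps and check the spring rate.

>>> send_rows([
  [[-0.0014, 0, -0.0005], [0, 0, 0]],
  [[-0.0014, 0, -0.0005], [0, 0, 0]],
  [[0, 0, 0], [0, 0, 0]],
  [[0, 0, 0], [0, 0, 0]],
])

```text
time_s: 23.42
ee_pos: [0.439, 0.2444, 0.0592]
eef_rot: [-3.141, -0.369, 2.928]
force: [-7.7, 1.4, 1.0]
grip_width: 0.0262
finger_force: 109.4
```

```bash
python3 pl.py; python3 tw.py
```

```text
t 23.425 tcp x,n,z mm [-8.540e+00  3.000e-02  5.918e+01] th 21.13 yaw 167.78
x_f -58.54 z_f 36.00 F w,n,z 7.8 0.3 1.0
69 slip tilt 0.68 yaw 0.3 p [0.     0.0008 0.0053] D 0.1329
```

>>> send_rows([
  [[-0.0014, 0, -0.0005], [0, 0, 0]],
  [[-0.0014, 0, -0.0005], [0, 0, 0]],
  [[0, 0, 0], [0, 0, 0]],
  [[0, 0, 0], [0, 0, 0]],
])

```text
time_s: 23.98
ee_pos: [0.4412, 0.2439, 0.0591]
eef_rot: [-3.141, -0.371, 2.928]
force: [-11.0, 2.0, 2.6]
grip_width: 0.0264
finger_force: 109.4
```

```bash
python3 pl.py
```

```text
t 23.975 tcp x,n,z mm [-1.074e+01  5.000e-02  5.912e+01] th 21.23 yaw 167.79
x_f -60.71 z_f 35.85 F w,n,z 11.2 0.4 2.6
```

>>> send_rows([
  [[-0.0014, 0, -0.0005], [0, 0, 0]],
  [[-0.0014, 0, -0.0005], [0, 0, 0]],
  [[0, 0, 0], [0, 0, 0]],
  [[0, 0, 0], [0, 0, 0]],
])

```text
time_s: 24.48
ee_pos: [0.4433, 0.2434, 0.0591]
eef_rot: [-3.141, -0.372, 2.929]
force: [-13.5, 2.9, 5.3]
grip_width: 0.0266
finger_force: 109.5
```

```bash
python3 pl.py; python3 tw.py; python3 tilt.py | grep -E "side|;"
```

```text
t 24.475 tcp x,n,z mm [-1.295e+01  5.000e-02  5.908e+01] th 21.32 yaw 167.8
x_f -62.88 z_f 35.73 F w,n,z 13.8 0.0 5.3
69 slip tilt 1.13 yaw 0.27 p [0.     0.0008 0.0055] D 0.1324
side px dir deg 30.30936362405817 143
10 16.0; 15 20.3; 20 24.6; 25 28.8; 30 33.1; 35 37.5; 40 41.9; 24.575 [0.44332506 0.24342648 0.05907855] [-3.14067507 -0.37214045  2.92874247] [-14.2298032    3.03571945   4.41944735]
```

Spring rate agrees; it is about 8.7 mm in. I go slightly deeper, then swing the button end down about the flat end.

>>> send_rows([
  [[-0.0012, 0, -0.0005], [0, 0, 0]],
  [[0, 0, 0], [0, 0, 0]],
  [[0.0001, 0, 0.0019], [0, -2, 0]],
  [[0.0001, 0, 0.0019], [0, -2, 0]],
  [[0, 0, 0], [0, 0, 0]],
  [[0, 0, 0], [0, 0, 0]],
])

```text
time_s: 25.38
ee_pos: [0.4426, 0.2438, 0.0553]
eef_rot: [-3.141, -0.303, 2.929]
force: [-15.9, 5.7, 4.0]
grip_width: 0.0267
finger_force: 109.7
```

```bash
python3 pl.py; python3 tw.py
```

```text
t 25.375 tcp x,n,z mm [-12.09  -0.2   55.35] th 17.36 yaw 167.83
x_f -63.51 z_f 35.50 F w,n,z 16.8 -2.2 4.0
69 slip tilt 1.54 yaw 0.24 p [0.     0.0008 0.0054] D 0.1317
```

>>> send_rows([
  [[0.0001, 0, 0.0019], [0, -2, 0]],
  [[0.0001, 0, 0.0019], [0, -2, 0]],
  [[0, 0, 0], [0, 0, 0]],
  [[0, 0, 0], [0, 0, 0]],
])

```text
time_s: 25.92
ee_pos: [0.4411, 0.2439, 0.0513]
eef_rot: [-3.141, -0.233, 2.929]
force: [-14.5, 5.4, 2.6]
grip_width: 0.0264
finger_force: 109.7
```

```bash
python3 pl.py; python3 tw.py
```

```text
t 25.925 tcp x,n,z mm [-1.068e+01  4.000e-02  5.134e+01] th 13.38 yaw 167.82
x_f -63.35 z_f 35.12 F w,n,z 15.3 -2.2 2.6
69 slip tilt 1.79 yaw 0.19 p [0.     0.0008 0.0051] D 0.131
```

>>> send_rows([
  [[-0.0005, 0, 0.0018], [0, -2, 0]],
  [[0.0001, 0, 0.0019], [0, -2, 0]],
  [[0, 0, 0], [0, 0, 0]],
  [[0, 0, 0], [0, 0, 0]],
])

```text
time_s: 26.48
ee_pos: [0.4404, 0.2438, 0.0472]
eef_rot: [-3.14, -0.164, 2.929]
force: [-15.5, 4.0, 0.8]
grip_width: 0.0266
finger_force: 109.7
```

```bash
python3 pl.py; python3 tw.py
```

```text
t 26.475 tcp x,n,z mm [-9.94  0.3  47.2 ] th 9.41 yaw 167.81
x_f -63.61 z_f 34.65 F w,n,z 16.0 -0.6 0.8
68 slip tilt 1.07 yaw 0.11 p [0.     0.0009 0.0048] D 0.1318
```

>>> send_rows([
  [[0.0001, 0, 0.0019], [0, -2, 0]],
  [[0.0001, 0, 0.0019], [0, -2, 0]],
  [[0, 0, 0], [0, 0, 0]],
  [[0, 0, 0], [0, 0, 0]],
])

```text
time_s: 27.02
ee_pos: [0.4394, 0.2437, 0.0431]
eef_rot: [-3.139, -0.095, 2.929]
force: [-15.4, 3.3, -0.6]
grip_width: 0.0272
finger_force: 109.6
```

```bash
python3 pl.py; python3 tw.py
```

```text
t 27.025 tcp x,n,z mm [-9.05  0.62 43.06] th 5.43 yaw 167.8
x_f -63.46 z_f 34.27 F w,n,z 15.8 0.1 -0.6
69 slip tilt 0.97 yaw 0.14 p [0.     0.0008 0.0047] D 0.1318
```

>>> send_rows([
  [[0.0001, 0, 0.0016], [0, -2, 0]],
  [[0.0001, 0, 0.0016], [0, -2, 0]],
  [[0, 0, 0], [0, 0, 0]],
  [[0, 0, 0], [0, 0, 0]],
])

```text
time_s: 27.58
ee_pos: [0.4386, 0.2434, 0.0393]
eef_rot: [-3.139, -0.026, 2.929]
force: [-15.1, 3.2, -1.6]
grip_width: 0.0266
finger_force: 109.5
```

```bash
python3 pl.py; python3 tw.py
```

```text
t 27.575 tcp x,n,z mm [-8.36  1.06 39.32] th 1.46 yaw 167.79
x_f -63.25 z_f 34.31 F w,n,z 15.4 0.0 -1.6
69 slip tilt 0.73 yaw 0.04 p [0.     0.0008 0.0044] D 0.1318
```

>>> send_rows([
  [[0, 0.0008, 0.0013], [0, -2.2, 0]],
  [[0, 0, 0], [0, 0, 0]],
  [[0, 0, 0], [0, 0, 0]],
])

```text
time_s: 28.0
ee_pos: [0.4388, 0.2444, 0.0379]
eef_rot: [-3.139, 0.013, 2.929]
force: [-15.7, 5.0, -3.8]
grip_width: 0.0267
finger_force: 109.3
```

```bash
python3 pl.py; python3 tw.py
```

```text
t 28.0 tcp x,n,z mm [-8.29  0.08 37.87] th -0.73 yaw 167.8
x_f -63.33 z_f 34.97 F w,n,z 16.4 -1.5 -3.8
69 slip tilt 2.33 yaw 0.2 p [0.     0.0007 0.0041] D 0.1292
```

>>> send_rows([
  [[0.0012, 0, 0], [0, 0, 0]],
  [[0.0012, 0, 0], [0, 0, 0]],
  [[0.0012, 0, 0], [0, 0, 0]],
  [[0.0012, 0, 0], [0, 0, 0]],
  [[0, 0, 0], [0, 0, 0]],
  [[0, 0, 0], [0, 0, 0]],
])

```text
time_s: 28.8
ee_pos: [0.4354, 0.2451, 0.0382]
eef_rot: [-3.139, 0.015, 2.928]
force: [-10.9, 2.0, -5.7]
grip_width: 0.0264
finger_force: 109.3
```

```bash
python3 pl.py; python3 tw.py
```

```text
t 28.8 tcp x,n,z mm [-4.79  0.12 38.15] th -0.86 yaw 167.77
x_f -59.84 z_f 35.38 F w,n,z 11.1 0.4 -5.7
69 slip tilt 2.34 yaw 0.17 p [0.     0.0008 0.0047] D 0.1299
```

>>> send_rows([
  [[-0.0005, 0, 0.001], [0, -1.2, 0]],
  [[0, 0, 0], [0, 0, 0]],
  [[0, 0, 0], [0, 0, 0]],
])

```text
time_s: 29.22
ee_pos: [0.4359, 0.2451, 0.0378]
eef_rot: [-3.139, 0.036, 2.928]
force: [-13.5, 1.3, 1.6]
grip_width: 0.0268
finger_force: 110.5
```

```bash
python3 pl.py; python3 tw.py
```

```text
t 29.225 tcp x,n,z mm [-5.300e+00  2.000e-02  3.775e+01] th -2.06 yaw 167.78
x_f -60.39 z_f 36.13 F w,n,z 13.5 1.6 1.6
69 slip tilt 3.67 yaw 0.3 p [0.     0.0007 0.0043] D 0.1275
```

>>> send_rows([
  [[0.0012, 0, 0.0001], [0, 0, 0]],
  [[0.0012, 0, 0], [0, 0, 0]],
  [[0.0012, 0, 0], [0, 0, 0]],
  [[0, 0, 0], [0, 0, 0]],
  [[0, 0, 0], [0, 0, 0]],
])

```text
time_s: 29.9
ee_pos: [0.4343, 0.2455, 0.0383]
eef_rot: [-3.14, 0.04, 2.928]
force: [-6.4, -2.1, 0.1]
grip_width: 0.0265
finger_force: 110.2
```

```bash
python3 pl.py; python3 tw.py; python3 - <<'E'
from rig import ctrl
import cv2, numpy as np
e=ctrl.read_camera("side"); d=ctrl.read_camera("wrist")
b=cv2.resize(e["frame"][165:215,250:325],(450,300),interpolation=2)
a=cv2.resize(d["frame"][130:330,165:398],(350,300),interpolation=2)
cv2.imwrite("pics/l6.png",np.hstack([b,a]))
E
```

```text
t 29.9 tcp x,n,z mm [-3.66 -0.05 38.35] th -2.27 yaw 167.77
x_f -58.76 z_f 36.92 F w,n,z 5.8 3.4 0.1
70 slip tilt 2.72 yaw 0.17 p [0.     0.0007 0.0043] D 0.1289
```

View pics/l6.png

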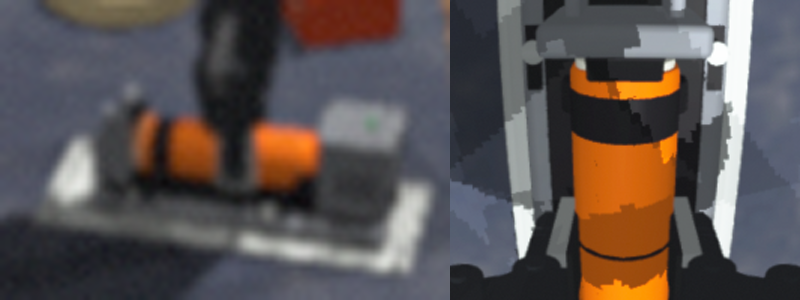

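The nose overlaps the button end in the wrist crop (625,70), and the side crop shows the stick level with its flat end in the hood. Releasing and backing straight off.

>>> send_rows([
  [[0, 0, 0], [0, 0, 0]],
  [[0, 0, 0], [0, 0, 0]],
  [[0, 0, 0], [0, 0, 0]],
  [[0, 0, 0], [0, 0, 0]],
], grip=0.042)

```text
time_s: 30.55
ee_pos: [0.4359, 0.2461, 0.0391]
eef_rot: [3.141, 0.043, 2.928]
force: [0.2, -0.7, -0.3]
grip_width: 0.0422
finger_force: 0.0
```

```bash
python3 pl.py; python3 tw.py
```

```text
t 30.55 tcp x,n,z mm [-5.1  -1.02 39.1 ] th -2.44 yaw 167.76
x_f -60.21 z_f 37.84 F w,n,z -0.4 0.6 -0.3
69 slip tilt 1.26 yaw 0.21 p [ 0.     -0.0004  0.0033] D 0.1301
```

>>> send_rows([
  [[0, 0, -0.005], [0, 0, 0]],
  [[0, 0, -0.01], [0, 0, 0]],
  [[0, 0, -0.02], [0, 0, 0]],
  [[0, 0, -0.03], [0, 0, 0]],
  [[0, 0, -0.03], [0, 0, 0]],
  [[0, 0, -0.03], [0, 0, 0]],
  [[-0.03, 0, -0.03], [0, 0, 0]],
  [[-0.03, 0, 0], [0, 0, 0]],
  [[0, 0, 0], [0, 0, 0]],
  [[0, 0, 0], [0, 0, 0]],
])

```text
time_s: 31.85
ee_pos: [0.487, 0.2347, 0.196]
eef_rot: [-3.141, 0.041, 2.928]
force: [-0.5, -0.3, -0.2]
grip_width: 0.042
finger_force: 0.0
```

```bash
python3 - <<'E'
from rig import ctrl
import cv2, numpy as np
from h import *
s=ctrl.state(); print(s["time_s"],s["ee_pos"],s["force"])
c=np.array([.4307,.2462]);a=np.radians(167.76);w=np.array([np.cos(a),np.sin(a)]);n=np.array([-w[1],w[0]])
d=ctrl.read_camera("wrist"); hsv=cv2.cvtColor(d["frame"],cv2.COLOR_BGR2HSV); m=cv2.inRange(hsv,(8,190,80),(22,255,255))
N,lab,st,ce=cv2.connectedComponentsWithStats(m)
for i in range(1,N):
    if st[i][4]<60: continue
    P=wonz(d,*ce[i],.045)[:2]-c; print(st[i].tolist(),"plate x,n",(P@w).round(4),(P@n).round(4))
    x,y,ww,hh,_=st[i]
    if abs(P@n)<.02 and abs(P@w)<.08:
        for v in range(y+2,y+hh-1,6):
            xs=np.where(lab[v]==i)[0]; A=wonz(d,xs[0]-.5,v,.036);B=wonz(d,xs[-1]+.5,v,.036); q=(A+B)[:2]/2-c; print("  ",v,(q@w*1e3).round(1),(q@n*1e3).round(1),(np.linalg.norm(A-B)*1e3).round(1))
e=ctrl.read_camera("side"); h=cv2.cvtColor(e["frame"],cv2.COLOR_BGR2HSV); m=cv2.inRange(h,(8,170,60),(20,255,255)); r=np.zeros_like(m); r[175:210,255:310]=255; m&=r
P=np.argwhere(m)[:,::-1].astype(float); k=np.linalg.svd(P-P.mean(0))[2][0]; print("side ctr",P.mean(0),"dir",np.degrees(np.arctan(k[1]/k[0])),len(P))
f=lambda x,z:proj(e,[*(c+w*x),z]); z=f(-.03,.034)-f(.03,.034); print("level dir",np.degrees(np.arctan(z[1]/z[0])),"axis v at ctr",f(0,.034),f(.04,.034))
E
```

```text
31.85 [0.48702956 0.2346723  0.19598561] [-0.46214891 -0.29134174 -0.22970341]
[263, 69, 35, 7, 182] plate x,n 0.0497 -0.0007
   71 51.7 -0.8 29.8
[263, 89, 35, 41, 1392] plate x,n 0.0185 -0.0004
   91 34.1 -0.8 30.0
   97 28.8 -0.4 29.2
   103 23.6 -0.4 29.3
   109 18.3 -0.4 29.3
   115 13.0 -0.4 29.4
   121 7.8 -0.3 29.5
   127 2.5 -0.3 29.6
[471, 112, 71, 85, 1505] plate x,n -0.0015 -0.2237
[263, 131, 34, 58, 1927] plate x,n -0.0247 -0.0005
   133 -2.8 -0.3 29.7
   139 -8.2 -0.3 29.8
   145 -13.5 -0.3 29.9
   151 -18.9 -0.3 30.0
   157 -24.3 -0.3 30.2
   163 -29.8 -0.8 29.4
   169 -35.3 -0.8 29.5
   175 -40.8 -0.8 29.7
   181 -46.4 -0.8 29.8
   187 -52.0 -0.3 29.1
side ctr [288.08163265 190.1755102 ] dir 7.585049885466315 245
level dir 7.5792882535884 axis v at ctr [289.32472313 189.7233914 ] [277.47095    188.14612146]
```

With the gripper clear, the stick measures level (side view 7.59° against 7.58° expected) and is centred within 1 mm. Handing in.

```bash
python3 -c "
from rig import ctrl; print(ctrl.close_job())"
```

```text
the job is handed in; nothing more can be done
None
```

The orange stick is in the charger, level, centred within 1 mm and with its button end under the nose of the catch; I handed the job in at about 32 s, but no verdict came back. On the first approach it caught the catch wall (about 15 N) and turned in the grip, so I set it down on the bench, regripped it and inserted it again.

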